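Pop the plug out of a desk riser's cable grommet

TASK

Open the cable hole in the desk riser: with the C-shaped lifter held by its top bar, reach under the riser and push the flush grommet plug up from below until it stands proud of its ring but is still held in it. Bring the lifter out and stand it upright on the worktop clear of the riser, then grasp the plug from above, lift it out and set it down right way up in the shallow tray. Do not drop the plug, and do not knock about the staple box, stamp or glue stick.

Things in the scene. Friction and masses are not known exactly. Their poses are not given: they have to be found in the camera images.
- riser: The desk riser, fixed: a low grey shelf 170 mm deep, 200 mm wide, open at front and back, board from 78 to 94 mm above the worktop, a 14 mm thick panel at each side (172 mm between them). Origin on the worktop on the axis of its cable grommet; x points from the open front inward, z up. Front edge 50 mm before the origin (-x), back edge 120 mm behind it.
- grommet (a point): Centre of the upper face of the grommet ring in the riser's top, 96 mm above the worktop (2 mm above the board); axes as the riser's. Ring: rim 84 mm and bore 59 mm in diameter. Three sprung rubber beads in the bore squeeze the plug's side: pushing it up takes some 5 to 15 N. It stays at the height where it is left if raised by no more than 25 mm; pushed further it comes loose and may tip.
- grommet_below (a point): Centre of the lower end of the grommet ring under the riser, 58 mm above the worktop, on the ring's axis. The ring is a tube of 72 mm outer diameter there; its inner ledge, 4 mm thick, carries the plug (plug underside 62 mm above the worktop at the start) and leaves a round hole of 44 mm diameter through which the plug is pushed up from below.
- plug_mid (a point): Centre (half-way up) of the loose grommet plug: a solid grey plastic disc, 56 mm in diameter, 32 mm tall, about 90 g, z along its axis and up. At the start it sits in the ring on the ledge, its top 2 mm below the ring's upper face, so that there is nothing to take hold of from above.
- lifter_grip (a point): Grip point of the lifter: centre of its black top bar (14 mm wide in y, 24 mm tall), straight above the stud and 137 mm above the foot's underside. x points forward, from the upright to the free ends; the bar ends 26 mm ahead of this point and the upright's front face lies 82 mm behind it. Gripped here with the fingers closing along y, the push goes straight up over the stud.
- lifter_stud (a point): Centre of the top of the lifter's upward rubber stud, which does the pushing: 95 mm straight below lifter_grip, 42 mm above the foot's underside; round, 24 mm in diameter, 34 mm tall. The free height from it to the top bar is 83 mm.
- lifter: The C-shaped lifter, about 250 g, stands freely on its foot plate (112 x 50 x 8 mm, ending 22 mm ahead of the stud's axis); a thin upright, 24 mm wide and 8 mm thick, joins the foot's rear end to the top bar. Origin on the underside of the foot, straight below the stud; x forward, z up.
- tray_in (a point): Centre of the inner floor of the shallow fixed grey tray, a few mm above the worktop; tray 140 x 140 mm outside, 132 x 132 mm inside, walls 14 mm high and 4 mm thick; axes parallel to its sides.
- staple_box: Bystander: small carton box of staples, 41 x 74 x 27 mm, standing on the riser's top behind the grommet; origin at the centre of its underside.
- stamp: Bystander: wooden rubber stamp standing on its face, 28 x 58 x 73 mm; origin at the centre of its underside.
- glue: Bystander: glue stick lying on its side, 28 x 95 x 28 mm; origin at the centre of its underside.
- plug: The plug as a whole; origin at the centre of its underside, 16 mm below plug_mid.
Mind the look-alikes: they are no part of the job. There is more than one size of the lifter; the one meant has the size given above.

How it is judged:
By the outcome, as a careful person would: the job done as asked, in the order asked, and still so for the second after the job is handed in, with the robot touching nothing.
It also fails if it takes over 72 s, if anything falls off the work surface, if the arm or the gripper's body presses on something with over 40 N, if the wrist force passes 120 N, or if a joint passes its speed limit or range.

ROBOT

A 6-joint arm with a two-finger parallel gripper is mounted at the origin on a cart in front of the work surface, level with it; the furniture and walls round the work are solid. World frame = base frame: x ahead of the robot, y to its left, z up, the work surface at z = 0. Lengths are in m, angles in rad, forces in N, time in s.
With the tool pointing down it reaches from about 0.375 to 0.975 m from the base axis. Payload 3.8 kg.
Tool frame: the origin (TCP) lies between the finger pads; the fingertips stand 8 mm ahead of it and the grasp point (between the pads) lies 11 mm behind it; z points along the fingers, y is the direction in which the jaws open and shut (so a half turn about z gives the same grasp; the last joint's range is limited). The gripper opens to 88 mm and grips with 3 to 60 N. Pads are 18 mm wide; open, the fingers measure 123 mm over their backs; the gripper's body (75 mm by 187 mm) begins 45 mm behind the grasp point.
Start: joints at [1.251, 0.264, 1.604, -0, 1.274, -0.037], TCP at [0.188, 0.648, 0.247] pointing down, gripper open.
Joint ranges: [-2.63, 2.63], [-0.94, 2.18], [0.31, 2.57], [-1.31, 4.45], [0, 2.66], [-2.55, 2.55]. Speed limits (rad/s): [2.57, 2.57, 3.14, 3.14, 3.14, 3.14].

INTERFACE

Orientations are given as [roll, pitch, yaw] about the fixed x, y, z axes, in that order (R = Rz(yaw) Ry(pitch) Rx(roll)).
In Python, from station import sensors, viewer, manip gives the robot as it stands. The module is installed in compiled form; this text tells all that it offers.
- The arm moves only by the shell command python3 -m inch 'ROWS' [FORCE]. ROWS is text: rows parted by semicolons, each of 7 numbers parted by spaces: the finger opening in m, from 0 to 0.0881, then the shift along the tool's x, y, z in m, then the turn, a rotation vector about the tool's x, y, z in rad. In form: hand dx dy dz ax ay az; .... A call has 1 to 8 rows; each row is the pose to reach, as a shift and turn from the pose measured when the call began, along the tool's axes at that moment; what a row does not reach only later rows make up. A row lasts 1/10 s, in which the tool goes at most 50 mm and 8.59 degrees, less where a joint would pass 70% of its speed; a pose out of reach is approached as far as the arm can. A call with a gripper value outside its range is refused whole. The fingers move at their own pace and stop on an object; FORCE is the grip in N (left out, the last holds). Time passes only in rows, so rows that repeat a pose let the fingers close. It gives the time, the measured TCP pose, the force and the opening at its end, in the units of the state.
- sensors.sense(): the state, without advancing time (a new reading comes with each control period).
- viewer.snapshot(name): name is "scene" or "top" or "wrist"; returns a dict with "color" (400x640x3 uint8, red, green, blue), "mtx" (3x3 intrinsics, pixels), "camera_from_world" (4x4, takes a point from world to camera coordinates). Camera axes: x right, y down, z forward; pixel columns grow to the right and rows downward; lengths in m; the calibration is good to about 2 mm. A picture is of the moment at which its call begins. There is no depth.
- manip.finish_job(): hands the job in, once; it reports no verdict.
Trained networks look in the newest picture that a camera, given by its name, has taken for a name from the list of things; names that differ only in an ending like _2 or _b are one class to them, and where a whole thing is asked for, a point or a joint stands for the part that bears it (a point fixed in the world has none). Each returns a list of dicts, best first, with "score" (0 to 1); they miss things now and then, are a little off and sometimes report something else, mostly with a low value. They report only what shows in the picture. A call takes as long as a camera call. They do not tell look-alikes from the thing itself.
- viewer.find_in(camera, name): "rect" ([left, top, width, height] in pixels, round what is visible of it).
The state is a dict: "t": time; "joint_pos": joint angles; "dq": joint speeds; "tau": joint torques, N m; "tool_pos": TCP position; "tcp_rot": TCP orientation; "force": force on the tool from outside, world axes, zero at the start; "wrist_torque": the same for the moment, N m; "opening": finger opening in m.
Only numpy, scipy, OpenCV 4.12 (cv2) and the standard library are available. Lean on these libraries where they do the work, as an engineer would, in place of code of your own. Each camera call takes 0.05 s, during which the arm holds its last target.

## Working session

There is one attempt and no reset: what is moved stays moved. The work goes in short steps, Python scripts to look and compute and a shell command to move; the robot and the scene stay as the last step left them, time stands still between calls to the robot, and variables do not carry over. Pictures are saved under pics/ and viewed, and the job is handed in when it is done.

```bash
mkdir -p pics
cat > h.py <<'E'
import numpy as np, cv2
from station import sensors, viewer, manip
def snap(cam,fn):
    s=viewer.snapshot(cam); cv2.imwrite('pics/'+fn,cv2.cvtColor(s['color'],cv2.COLOR_RGB2BGR)); return s
def plane(s,u,v,z):
    K=s['mtx'];T=s['camera_from_world'];R=T[:3,:3];t=T[:3,3]
    c=-R.T@t; d=R.T@np.linalg.solve(K,[u,v,1.]); return c+d*(z-c[2])/d[2]
def proj(s,p):
    p=np.atleast_2d(p);T=s['camera_from_world'];q=p@T[:3,:3].T+T[:3,3];q=q@s['mtx'].T;return q[:,:2]/q[:,2:]
E
python3 - <<'E'
from h import *
np.set_printoptions(precision=4,suppress=True)
print(sensors.sense())
for c in ['scene','top','wrist']:
    s=snap(c,c+'0.png'); T=s['camera_from_world']; print(c,-T[:3,:3].T@T[:3,3]); print(T[:3,:3])
    for n in ['riser','grommet','plug','lifter','lifter_grip','lifter_stud','tray_in','staple_box','stamp','glue']:
        r=viewer.find_in(c,n); print(n,[(np.round(x['rect']).astype(int).tolist(),round(x['score'],2)) for x in r[:4]])
E
```

```text
{'t': 0.0, 'joint_pos': array([ 1.2511,  0.2647,  1.6053,  0.    ,  1.2737, -0.0369]), 'dq': array([ 0.0002, -0.0021,  0.0008, -0.0013,  0.0002, -0.0012]), 'tau': array([  0.0026, -50.2132, -35.6872,   0.0733,   0.0296,  -0.0002]), 'tool_pos': array([0.1882, 0.6475, 0.2454]), 'tcp_rot': array([-3.1394, -0.0001,  2.8588]), 'force': array([ 0.251 ,  0.1451, -0.0261]), 'wrist_torque': array([ 0.0077,  0.0599, -0.0581]), 'opening': 0.0880192774882742}
scene [-0.4119 -0.5131  0.7585]
[[ 0.4273 -0.9041  0.0098]
 [-0.4609 -0.2272 -0.8579]
 [ 0.7778  0.362  -0.5138]]
riser [([258, 180, 68, 54], 0.87)]
grommet [([259, 180, 69, 52], 0.9)]
plug [([280, 193, 19, 12], 0.52)]
lifter [([400, 179, 27, 87], 0.91), ([349, 213, 28, 70], 0.79)]
lifter_grip [([350, 216, 27, 68], 0.75), ([399, 180, 34, 84], 0.57)]
lifter_stud [([399, 180, 30, 84], 0.9), ([350, 221, 27, 64], 0.74)]
tray_in [([192, 195, 54, 30], 0.81), ([350, 217, 30, 69], 0.68), ([282, 192, 17, 11], 0.49)]
staple_box [([284, 175, 14, 11], 0.78)]
stamp [([245, 169, 16, 20], 0.52)]
glue [([383, 206, 28, 18], 0.45)]
top [ 0.4109 -0.0237  1.3798]
[[ 0.0057 -1.      0.0022]
 [-0.9926 -0.0059 -0.1211]
 [ 0.1211 -0.0015 -0.9926]]
riser [([247, 152, 89, 82], 0.74)]
grommet [([249, 152, 84, 81], 0.92)]
plug []
lifter [([426, 154, 52, 74], 0.71), ([402, 228, 22, 49], 0.56)]
lifter_grip [([399, 231, 25, 44], 0.6), ([425, 156, 52, 71], 0.58)]
lifter_stud [([426, 156, 52, 72], 0.68), ([400, 230, 26, 47], 0.62)]
tray_in [([172, 200, 62, 57], 0.73)]
staple_box [([268, 158, 23, 32], 0.92), ([194, 144, 22, 20], 0.2)]
stamp [([197, 144, 20, 18], 0.55)]
glue [([393, 141, 30, 13], 0.61)]
wrist [0.1117 0.6702 0.385 ]
[[ 0.279   0.9603 -0.0004]
 [ 0.9121 -0.2648  0.3128]
 [ 0.3003 -0.0876 -0.9498]]
riser []
grommet []
plug []
lifter []
lifter_grip []
lifter_stud []
tray_in [([158, 385, 13, 15], 0.6)]
staple_box []
stamp []
glue []
```

Run:
```python
import cv2
a=cv2.imread('pics/scene0.png')[140:310,160:460]; cv2.imwrite('pics/scene0z.png',cv2.resize(a,None,fx=2.66,fy=2.66,interpolation=cv2.INTER_CUBIC))
a=cv2.imread('pics/top0.png')[110:310,150:500]; cv2.imwrite('pics/top0z.png',cv2.resize(a,None,fx=2.28,fy=2.28,interpolation=cv2.INTER_CUBIC))
```

```text
(no output)
```

View pics/scene0z.png

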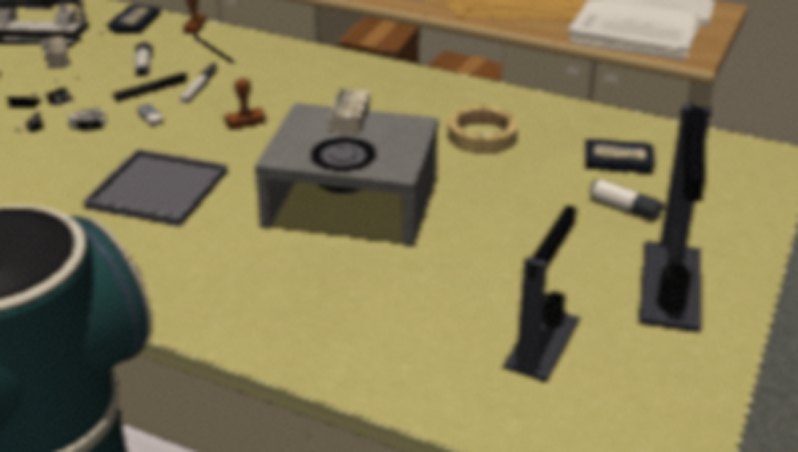

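View pics/top0z.png

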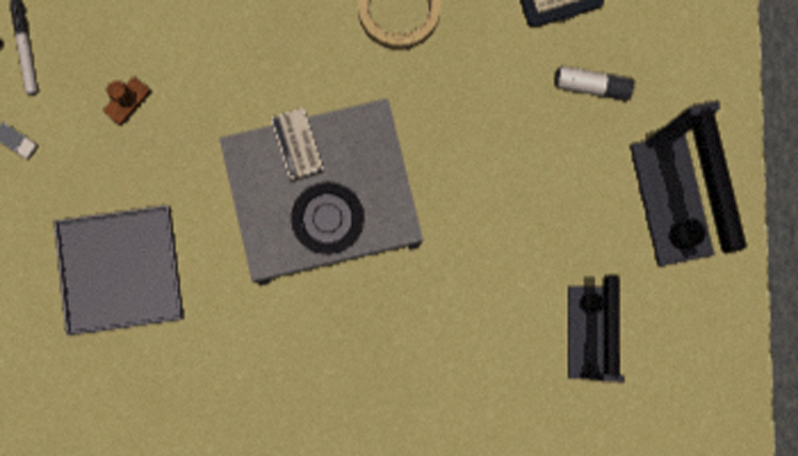

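View pics/scene0.png

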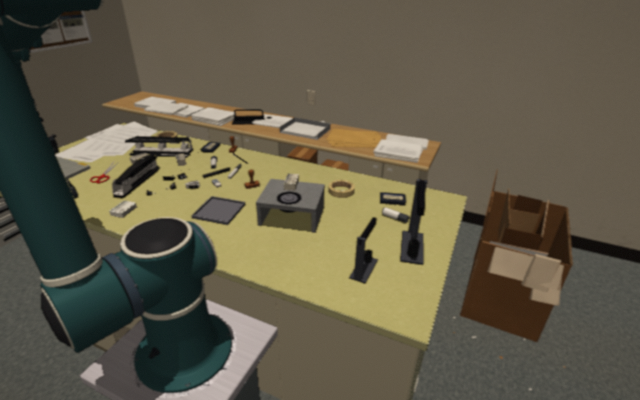

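Run:
```python
from h import *
np.set_printoptions(precision=4,suppress=True)
s=viewer.snapshot('top')
def g(x,y,z): return plane(s,x/2.28+150,y/2.28+110,z)
print(s['mtx'])
for n,l,z in [('small foot',[(568,286),(568,378),(603,286),(605,380)],.008),('big foot',[(631,145),(660,266),(714,253),(685,130)],.008),
 ('small bar',[(603,276),(618,276),(620,376)],.149),('big bar',[(722,251),(746,247),(718,105),(694,108)],.2),
 ('riser top',[(220,137),(388,99),(421,241),(253,281)],.094),('ring',[(327,217),(291,218),(363,217)],.096),
 ('tray',[(55,221),(169,207),(183,318),(69,334)],.014),('staple',[(275,115),(303,108),(323,172),(293,180)],.121)]:
    print(n); [print('  ',g(*p,z)) for p in l]
```

```text
[[498.5725   0.     315.5021]
 [  0.     498.5725 204.8137]
 [  0.       0.       1.    ]]
small foot
   [ 0.4948 -0.2563  0.008 ]
   [ 0.3848 -0.2547  0.008 ]
   [ 0.495  -0.2986  0.008 ]
   [ 0.3827 -0.2989  0.008 ]
big foot
   [ 0.668  -0.3361  0.008 ]
   [ 0.5196 -0.368   0.008 ]
   [ 0.5358 -0.4339  0.008 ]
   [ 0.6871 -0.4028  0.008 ]
small bar
   [ 0.4972 -0.2705  0.149 ]
   [ 0.4973 -0.2868  0.149 ]
   [ 0.3899 -0.2868  0.149 ]
big bar
   [ 0.5204 -0.3849  0.2   ]
   [ 0.5248 -0.41    0.2   ]
   [ 0.6756 -0.3854  0.2   ]
   [ 0.6722 -0.3599  0.2   ]
riser top
   [0.6584 0.1558 0.094 ]
   [ 0.7041 -0.0371  0.094 ]
   [ 0.5397 -0.0753  0.094 ]
   [0.4931 0.1147 0.094 ]
ring
   [0.5663 0.0317 0.096 ]
   [0.5649 0.0726 0.096 ]
   [ 0.5665 -0.0092  0.096 ]
tray
   [0.5694 0.364  0.014 ]
   [0.5873 0.2267 0.014 ]
   [0.4534 0.2062 0.014 ]
   [0.4336 0.3419 0.014 ]
staple
   [0.6787 0.0906 0.121 ]
   [0.687  0.0591 0.121 ]
   [0.614  0.0357 0.121 ]
   [0.6048 0.0692 0.121 ]
```

```bash
cat >> h.py <<'E'
from scipy.spatial.transform import Rotation as Ro
def go(x,y,z,yaw,base=None):
    st=sensors.sense(); R=Ro.from_euler('xyz',st['tcp_rot']); 
    d=R.inv().apply(np.array([x,y,z])-st['tool_pos'])
    rv=(R.inv()*Ro.from_euler('xyz',[np.pi,0,yaw])).as_rotvec()
    n=max(np.linalg.norm(d)/.05,np.linalg.norm(rv)/np.deg2rad(8.59))
    print('d',np.round(d,4),'rv',np.round(rv,4),'rows>=',round(n,1))
E
python3 - <<'E'
from h import *
go(.48,.2,.26,3.1416); go(.455,-.277,.26,3.1416)
E
```

```text
d [-0.4051 -0.349  -0.0133] rv [ 1.000e-04  0.000e+00 -2.828e-01] rows>= 10.7
d [-0.5142 -0.8141 -0.0133] rv [ 1.000e-04  0.000e+00 -2.828e-01] rows>= 19.3
```

```bash
python3 -m inch '0.088 -0.405 -0.349 -0.013 0 0 -0.15;0.088 -0.405 -0.349 -0.013 0 0 -0.283;0.088 -0.405 -0.349 -0.013 0 0 -0.283;0.088 -0.405 -0.349 -0.013 0 0 -0.283;0.088 -0.405 -0.349 -0.013 0 0 -0.283;0.088 -0.405 -0.349 -0.013 0 0 -0.283;0.088 -0.405 -0.349 -0.013 0 0 -0.283;0.088 -0.405 -0.349 -0.013 0 0 -0.283'
python3 - <<'E'
from h import *
go(.455,-.277,.26,3.1416)
E
```

```text
t: 2.5
tool_pos: [0.4072, 0.3113, 0.2568]
tcp_rot: [3.141, 0.001, -3.141]
force: [1.0, 1.3, -0.3]
opening: 0.088
d [-0.0475 -0.5883 -0.0034] rv [0.0006 0.0009 0.0006] rows>= 11.8
```

```bash
python3 -m inch '0.088 -0.047 -0.588 -0.003 0 0 0;0.088 -0.047 -0.588 -0.003 0 0 0;0.088 -0.047 -0.588 -0.003 0 0 0;0.088 -0.047 -0.588 -0.003 0 0 0;0.088 -0.047 -0.588 -0.003 0 0 0;0.088 -0.047 -0.588 -0.003 0 0 0;0.088 -0.047 -0.588 -0.003 0 0 0;0.088 -0.047 -0.588 -0.003 0 0 0'
python3 - <<'E'
from h import *
go(.455,-.277,.26,3.1416)
E
```

```text
t: 3.3
tool_pos: [0.4387, -0.0877, 0.2591]
tcp_rot: [3.141, 0.003, -3.141]
force: [1.3, 0.7, -0.1]
opening: 0.0875
d [-0.0162 -0.1893 -0.0009] rv [0.0003 0.0026 0.0004] rows>= 3.8
```

```bash
python3 -m inch '0.088 -0.016 -0.189 -0.001 0 0 0;0.088 -0.016 -0.189 -0.001 0 0 0;0.088 -0.016 -0.189 -0.001 0 0 0;0.088 -0.016 -0.189 -0.001 0 0 0;0.088 -0.016 -0.189 -0.001 0 0 0;0.088 -0.016 -0.189 -0.001 0 0 0'
python3 - <<'E'
from h import *
s=snap('wrist','w1.png'); print(viewer.find_in('wrist','lifter'),s['camera_from_world'])
E
```

```text
t: 3.9
tool_pos: [0.4545, -0.2773, 0.2598]
tcp_rot: [3.14, 0.002, 3.14]
force: [0.1, 0.3, 0.1]
opening: 0.0881
[{'rect': [294.2, 104.5, 46.9, 155.9], 'score': 0.94}, {'rect': [157.9, 218.3, 116.1, 181.7], 'score': 0.86}] [[ 1.82136446e-03  9.99997787e-01  1.05302811e-03  2.77035991e-01]
 [ 9.49215362e-01 -2.06017573e-03  3.14620330e-01 -4.81086820e-01]
 [ 3.14621803e-01  4.26512177e-04 -9.49217014e-01  2.60067785e-01]
 [ 0.00000000e+00  0.00000000e+00  0.00000000e+00  1.00000000e+00]]
```

View pics/w1.png

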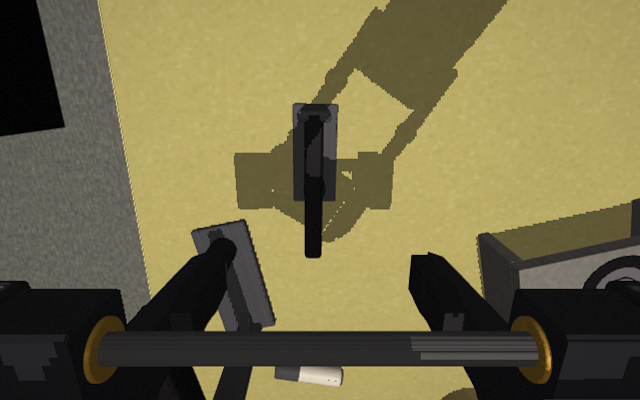

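```bash
python3 - <<'E'
from h import *
np.set_printoptions(precision=4,suppress=True)
s=viewer.snapshot('wrist')
for p in [(305.5,256,.149),(321.5,256,.149),(305.5,190,.149),(323,190,.149),(293,103.5,.008),(336.5,103.5,.008),(293,200,.008),(337.5,200,.008)]: print(p,plane(s,*p)[:2])
E
python3 - <<'E'
import cv2
a=cv2.imread('pics/w1.png')[90:270,240:390]; cv2.imwrite('pics/w1z.png',cv2.resize(a,None,fx=3.3,fy=3.3,interpolation=cv2.INTER_NEAREST)*1)
E
```

```text
(305.5, 256, 0.149) [ 0.5001 -0.2859]
(321.5, 256, 0.149) [ 0.5001 -0.273 ]
(305.5, 190, 0.149) [ 0.445  -0.2853]
(323, 190, 0.149) [ 0.445  -0.2721]
(293, 103.5, 0.008) [ 0.3871 -0.3028]
(336.5, 103.5, 0.008) [ 0.3871 -0.2554]
(293, 200, 0.008) [ 0.4974 -0.3052]
(337.5, 200, 0.008) [ 0.4973 -0.2522]
```

View pics/w1z.png

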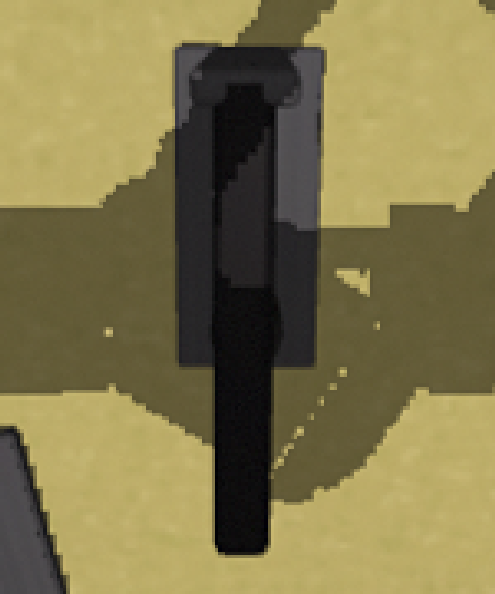

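Run:
```python
from h import *
go(.4745,-.279,.126,3.1416)
```

```text
d [-0.0195 -0.0037  0.1341] rv [0.0009 0.0023 0.0017] rows>= 2.7
```

```bash
python3 -m inch '0.06 -0.02 -0.002 0 0 0.002 0.002;0.06 -0.02 -0.002 0.04 0 0.002 0.002;0.06 -0.02 -0.002 0.08 0 0.002 0.002;0.06 -0.02 -0.002 0.11 0 0.002 0.002;0.06 -0.02 -0.002 0.134 0 0.002 0.002;0.06 -0.02 -0.002 0.134 0 0.002 0.002'
python3 - <<'E'
from h import *
snap('wrist','w2.png')
go(.4745,-.279,.126,3.1416)
E
```

```text
t: 4.65
tool_pos: [0.4725, -0.2739, 0.1223]
tcp_rot: [3.136, -0.006, -3.14]
force: [-0.5, -0.1, 0.4]
opening: 0.0599
d [-0.0006 -0.0039 -0.0014] rv [ 0.0033 -0.003   0.0015] rows>= 0.1
```

View pics/w2.png

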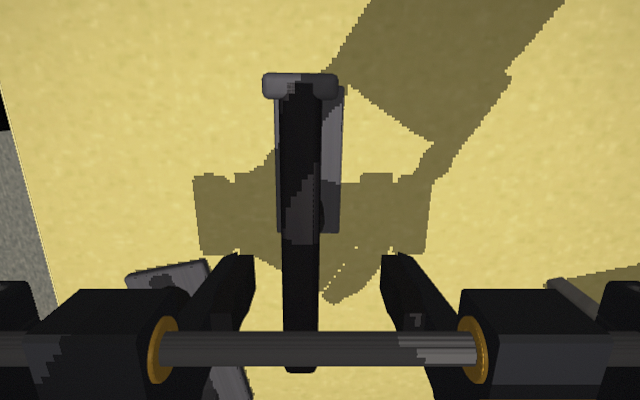

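```bash
python3 -m inch '0.06 -0.001 -0.005 -0.001 0.003 -0.003 0.001;0.06 -0.001 -0.005 -0.001 0.003 -0.003 0.001;0.06 -0.001 -0.005 -0.001 0.003 -0.003 0.001'
python3 - <<'E'
from h import *
snap('wrist','w3.png')
for i in range(3): print(sensors.sense()['tool_pos'])
go(.4745,-.279,.126,3.1416)
E
```

```text
t: 5.0
tool_pos: [0.476, -0.2807, 0.1275]
tcp_rot: [-3.14, 0.003, -3.141]
force: [-1.2, 0.2, -0.2]
opening: 0.0601
[ 0.47580797 -0.2805985   0.12720933]
[ 0.47580797 -0.2805985   0.12720933]
[ 0.47580797 -0.2805985   0.12720933]
d [0.0013 0.0016 0.0012] rv [-0.0012  0.0023  0.0005] rows>= 0.0
```

View pics/w3.png

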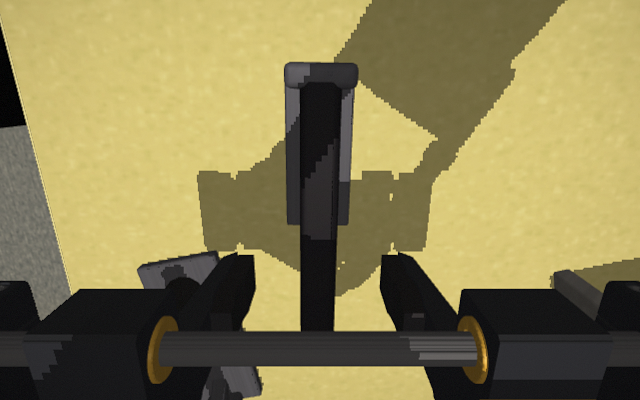

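Bar (col ~318) is centred between the fingers (col 317). Close.

```bash
python3 -m inch '0.03 0.001 0 0.001 0 0.002 0;0.02 0.001 0 0.001 0 0.002 0;0.008 0.001 0 0.001 0 0.002 0;0.008 0.001 0 0.001 0 0.002 0;0.008 0.001 0 0.001 0 0.002 0;0.008 0.001 0 0.001 0 0.002 0;0.008 0.001 0 0.001 0 0.002 0' 45
python3 - <<'E'
from h import *
st=sensors.sense(); print(st)
s=snap('scene','s4.png')
E
```

```text
t: 5.75
tool_pos: [0.4748, -0.2806, 0.1261]
tcp_rot: [-3.14, 0.0, -3.141]
force: [-0.7, 0.6, -0.2]
opening: 0.0133
{'t': 5.75, 'joint_pos': array([-5.78395713e-01,  1.38754244e-01,  1.98902881e+00, -1.10050619e-03,
        1.01305444e+00, -2.14918566e+00]), 'dq': array([-1.33090025e-03,  9.62293647e-04, -8.19449442e-04, -9.31792849e-05,
        2.54963309e-04,  8.22769099e-04]), 'tau': array([ 1.91217335e-02, -3.95060813e+01, -3.17343664e+01, -4.12654120e-02,
        8.47072061e-02,  7.02336387e-03]), 'tool_pos': array([ 0.4747717 , -0.28060149,  0.1261063 ]), 'tcp_rot': array([-3.14039776e+00,  1.21413995e-04, -3.14101685e+00]), 'force': array([-0.73241527,  0.58185218, -0.15194057]), 'wrist_torque': array([0.03577555, 0.08840483, 0.01030443]), 'opening': 0.013292122929567255}
```

```bash
python3 -m inch '0.005 0 0 -0.01 0 0 0;0.005 0 0 -0.02 0 0 0;0.005 0 0 -0.02 0 0 0' 50
python3 - <<'E'
from h import *
snap('wrist','w5.png')
go(.445,.0,.146,-2.904)
E
```

```text
t: 6.1
tool_pos: [0.476, -0.2814, 0.1482]
tcp_rot: [-3.138, 0.003, -3.141]
force: [0.6, 0.2, -2.3]
opening: 0.0134
d [0.0304 0.2811 0.0007] rv [-0.0029  0.002  -0.237 ] rows>= 5.7
```

View pics/w5.png

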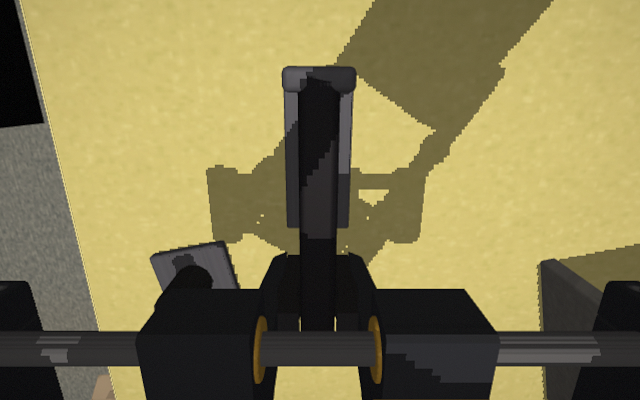

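```bash
python3 -m inch '0.005 0.015 0.03 0 0 0 0;0.005 0.03 0.07 0 0 0 -0.05;0.005 0.03 0.11 0 0 0 -0.1;0.005 0.03 0.15 0 0 0 -0.15;0.005 0.03 0.19 0 0 0 -0.2;0.005 0.03 0.23 0 0 0 -0.237;0.005 0.03 0.265 0 0 0 -0.237;0.005 0.03 0.281 0.001 0 0 -0.237'
python3 - <<'E'
from h import *
for i in range(2):
  st=sensors.sense(); print(st['tool_pos'],st['tcp_rot'])
  s=snap('wrist','w6.png')
snap('top','t6.png');snap('scene','s6.png')
E
python3 - <<'E'
import cv2
a=cv2.imread('pics/s6.png')[150:290,200:400]; cv2.imwrite('pics/s6z.png',cv2.resize(a,None,fx=4,fy=4,interpolation=cv2.INTER_CUBIC))
a=cv2.imread('pics/t6.png')[130:290,220:440]; cv2.imwrite('pics/t6z.png',cv2.resize(a,None,fx=3.5,fy=3.5,interpolation=cv2.INTER_CUBIC))
E
```

```text
t: 6.95
tool_pos: [0.445, 0.0024, 0.1458]
tcp_rot: [-3.139, 0.002, -2.902]
force: [0.3, 0.5, -2.0]
opening: 0.0132
[0.444982   0.00237619 0.1458039 ] [-3.13918253e+00  2.14272537e-03 -2.90186668e+00]
[0.44485426 0.00347469 0.14553124] [-3.14068001e+00  2.03531472e-03 -2.90192669e+00]
```

View pics/w6.png

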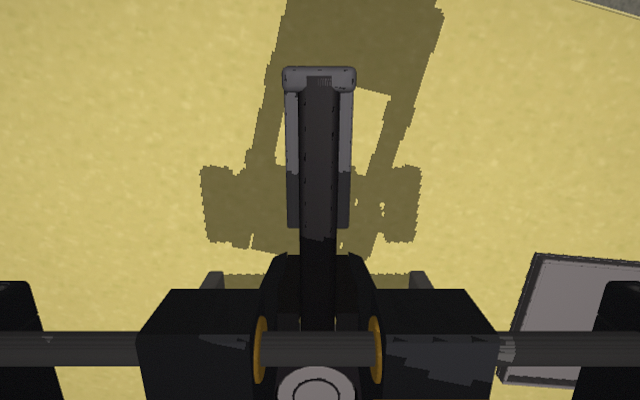

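View pics/t6z.png

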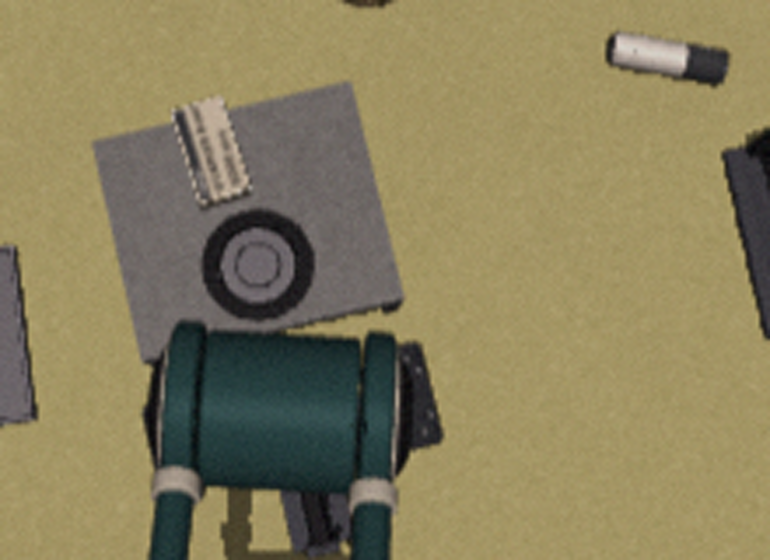

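View pics/s6z.png

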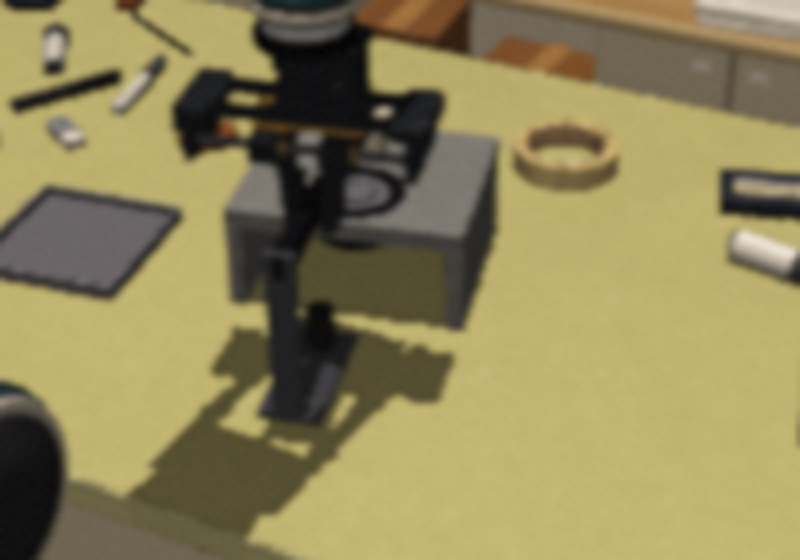

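```bash
python3 -m inch '0.005 0 0 0.012 0 0 0;0.005 -0.025 0 0.012 0 0 0;0.005 -0.05 0 0.012 0 0 0;0.005 -0.07 0 0.012 0 0 0;0.005 -0.07 0 0.012 0 0 0'
python3 - <<'E'
from h import *
go(.566,.0317,.133,-2.904)
s=snap('wrist','w7.png'); s=snap('scene','s7.png')
a=cv2.imread('pics/s7.png')[150:290,200:400]; cv2.imwrite('pics/s7z.png',cv2.resize(a,None,fx=4,fy=4,interpolation=cv2.INTER_CUBIC))
E
```

```text
t: 7.65
tool_pos: [0.5157, 0.0154, 0.1333]
tcp_rot: [-3.137, 0.003, -2.904]
force: [-0.5, -0.2, -2.5]
opening: 0.0136
d [-0.0527  0.004   0.0005] rv [-0.0042  0.003   0.0001] rows>= 1.1
```

View pics/w7.png

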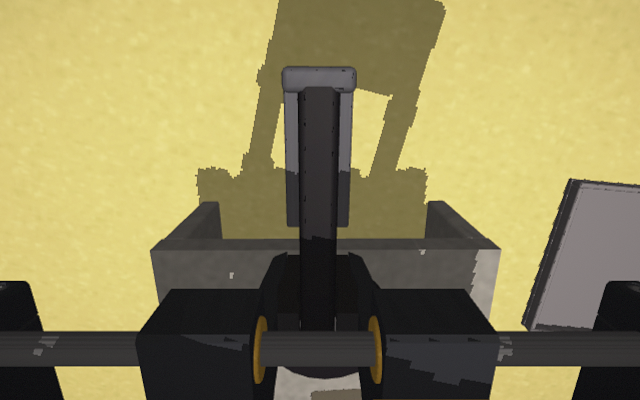

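View pics/s7z.png

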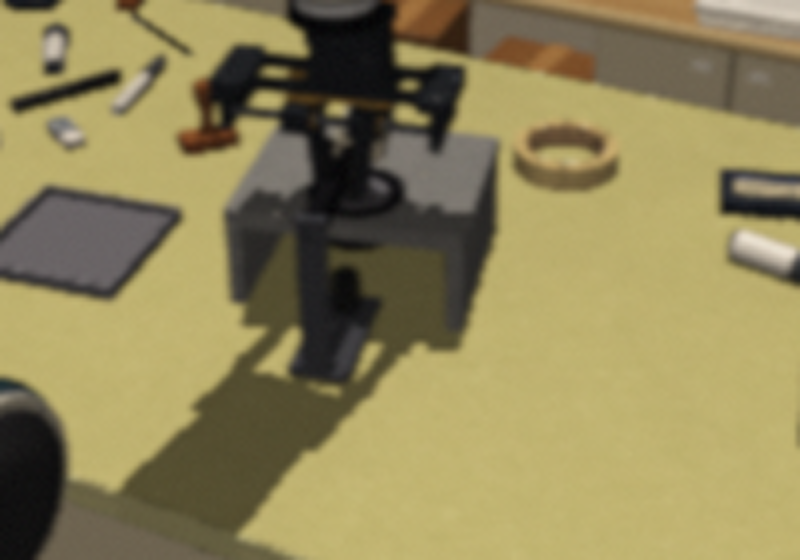

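Run:
```python
from h import *
np.set_printoptions(precision=4,suppress=True)
s=viewer.snapshot('wrist');st=sensors.sense()
a=plane(s,151,250,.094);b=plane(s,499,247,.094);print(a,b,np.linalg.norm(a-b)); n=np.array([(a-b)[1],-(a-b)[0]]);n/=np.linalg.norm(n);n*=-1 if n[0]<0 else 1
m=(a+b)[:2]/2; print('n',n,np.arctan2(n[1],n[0]),'origin est',m+.05*n, st['tool_pos'])
```

```text
[ 0.5401 -0.0765  0.094 ] [0.4915 0.1144 0.094 ] 0.19694309898811163
n [0.9692 0.2464] 0.24900475942473144 origin est [0.5643 0.0312] [0.5121 0.0154 0.1327]
```

```bash
python3 -m inch '0.005 -0.018 0.003 0 0 0 -0.006;0.005 -0.036 0.003 0 0 0 -0.006;0.005 -0.053 0.003 0 0 0 -0.006;0.005 -0.053 0.003 0 0 0 -0.006'
python3 - <<'E'
from h import *
go(.5652,.0315,.147,-2.898)
E
```

```text
t: 8.2
tool_pos: [0.5636, 0.0306, 0.1326]
tcp_rot: [-3.138, -0.0, -2.898]
force: [-1.0, -0.6, -2.7]
opening: 0.0135
d [-0.0017  0.0005 -0.0144] rv [-0.0035 -0.0002  0.0001] rows>= 0.3
```

```bash
python3 -m inch '0.005 -0.001 0 -0.006 0 0 0;0.005 -0.001 0 -0.010 0 0 0;0.005 -0.001 0 -0.012 0 0 0;0.005 -0.001 0 -0.014 0 0 0;0.005 -0.001 0 -0.016 0 0 0;0.005 -0.001 0 -0.018 0 0 0;0.005 -0.001 0 -0.020 0 0 0' 60
```

```text
t: 8.9
tool_pos: [0.5635, 0.0308, 0.1514]
tcp_rot: [-3.139, -0.003, -2.898]
force: [1.0, -0.4, -12.6]
opening: 0.0132
```

Run:
```python
from h import *
go(.5652,.0315,.165,-2.898)
s=snap('wrist','w8.png');print(viewer.find_in('wrist','plug')); s=snap('scene','s8.png')
a=cv2.imread('pics/s8.png')[150:290,200:400]; cv2.imwrite('pics/s8z.png',cv2.resize(a,None,fx=4,fy=4,interpolation=cv2.INTER_CUBIC))
```

```text
d [-0.0017  0.0002 -0.0136] rv [-0.0031 -0.0027  0.0001] rows>= 0.3
[{'rect': [274.7, 196.3, 91.4, 58.3], 'score': 0.94}]
```

View pics/s8z.png

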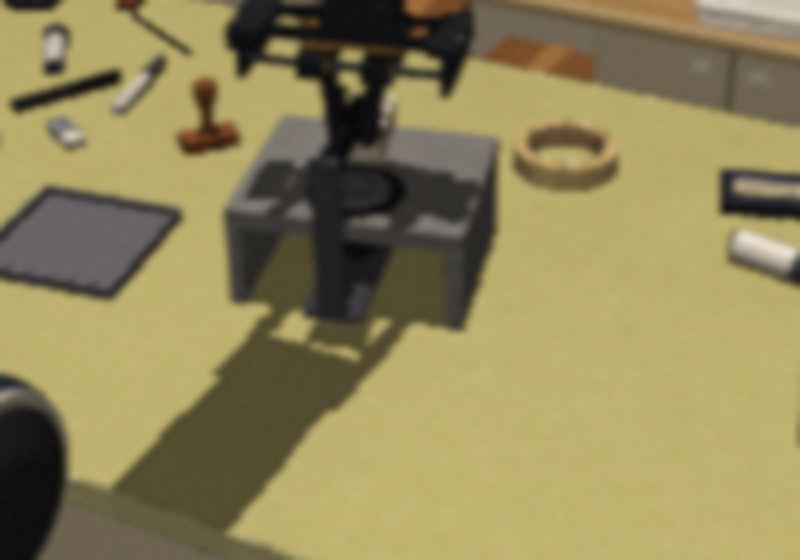

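```bash
python3 -m inch '0.005 0 0 -0.002 0 0 0;0.005 0 0 -0.004 0 0 0;0.005 0 0 -0.006 0 0 0;0.005 0 0 -0.008 0 0 0;0.005 0 0 -0.010 0 0 0;0.005 0 0 -0.012 0 0 0' 60
python3 - <<'E'
from h import *
go(.5652,.0315,.165,-2.898)
s=snap('wrist','w9.png'); s=snap('scene','s9.png')
a=cv2.imread('pics/s9.png')[150:290,200:400]; cv2.imwrite('pics/s9z.png',cv2.resize(a,None,fx=4,fy=4,interpolation=cv2.INTER_CUBIC))
E
```

```text
t: 9.65
tool_pos: [0.5639, 0.0309, 0.1644]
tcp_rot: [-3.138, -0.002, -2.898]
force: [1.4, -0.1, -11.4]
opening: 0.0136
d [-0.0014  0.0003 -0.0006] rv [-0.0032 -0.0019  0.0001] rows>= 0.0
```

View pics/w9.png

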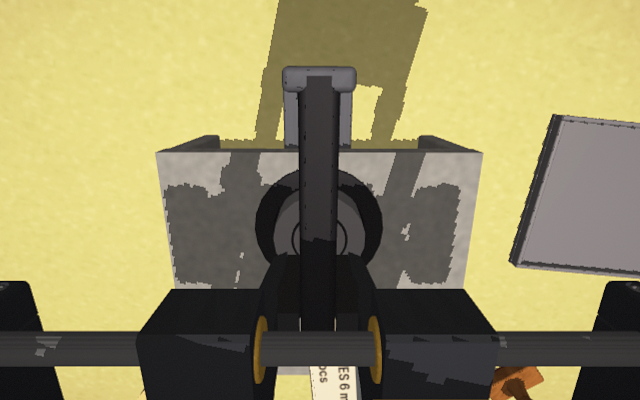

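View pics/s9z.png

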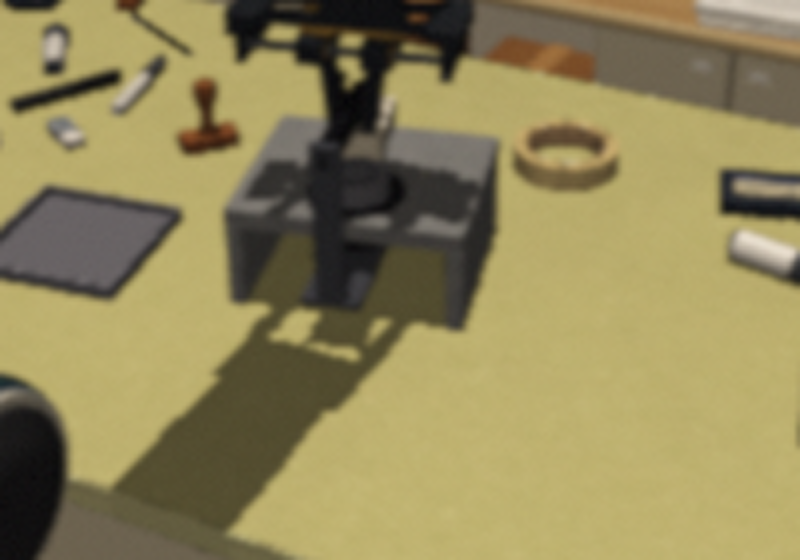

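Run:
```python
import cv2
a=cv2.imread('pics/w9.png')[140:270,230:410]; cv2.imwrite('pics/w9z.png',cv2.convertScaleAbs(cv2.resize(a,None,fx=4.4,fy=4.4,interpolation=cv2.INTER_NEAREST),alpha=2.2))
```

```text
(no output)
```

View pics/w9z.png

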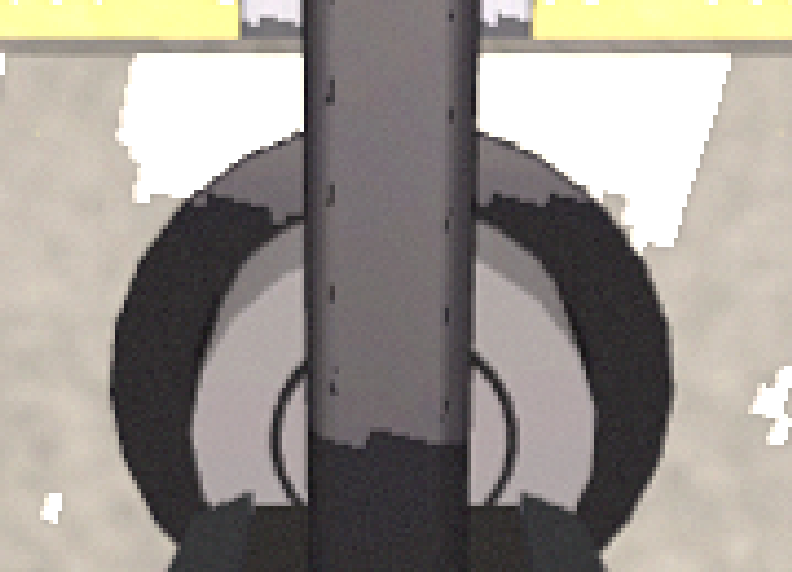

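```bash
python3 -m inch '0.005 0 0 0.008 0 0 0;0.005 0 0 0.018 0 0 0;0.005 0 0 0.026 0 0 0;0.005 0 0 0.031 0 0 0;0.005 0 0 0.031 0 0 0;0.005 0.02 0 0.031 0 0 0;0.005 0.05 0 0.031 0 0 0;0.005 0.08 0 0.031 0 0 0'
python3 - <<'E'
from h import *
go(.445,.0,.145,-2.898)
E
```

```text
t: 10.55
tool_pos: [0.4864, 0.0114, 0.1344]
tcp_rot: [-3.138, -0.001, -2.898]
force: [0.6, -0.1, -1.1]
opening: 0.0134
d [ 0.0429 -0.0011 -0.0105] rv [-0.0035 -0.0006  0.0005] rows>= 0.9
```

```bash
python3 -m inch '0.005 0.025 0 0 0 0 0;0.005 0.05 0 -0.005 0 0 0;0.005 0.05 0 -0.01 0 0 0'
python3 - <<'E'
from h import *
go(.46,-.22,.145,3.1416)
E
```

```text
t: 10.85
tool_pos: [0.4344, -0.001, 0.1438]
tcp_rot: [-3.139, -0.004, -2.898]
force: [0.9, -0.3, -2.6]
opening: 0.0132
d [ 0.0279 -0.2187 -0.0005] rv [-0.0032 -0.0035  0.2434] rows>= 4.4
```

```bash
python3 -m inch '0.005 0.028 -0.03 0 0 0 0;0.005 0.028 -0.07 0 0 0 0.06;0.005 0.028 -0.11 0 0 0 0.12;0.005 0.028 -0.15 0 0 0 0.18;0.005 0.028 -0.19 0 0 0 0.243;0.005 0.028 -0.21 0 0 0 0.243;0.005 0.028 -0.219 0 -0.003 -0.003 0.243;0.005 0.028 -0.219 0 -0.003 -0.003 0.243'
python3 - <<'E'
from h import *
go(.46,-.22,.127,3.1416)
s=snap('wrist','w10.png');s=snap('scene','s10.png');
a=cv2.imread('pics/s10.png')[150:310,200:430]; cv2.imwrite('pics/s10z.png',cv2.resize(a,None,fx=3.4,fy=3.4,interpolation=cv2.INTER_CUBIC))
E
```

```text
t: 11.65
tool_pos: [0.4608, -0.2213, 0.1448]
tcp_rot: [-3.141, 0.0, 3.14]
force: [-0.1, 0.1, -2.3]
opening: 0.0133
d [0.0008 0.0013 0.0178] rv [-0.0003  0.0004 -0.0011] rows>= 0.4
```

View pics/s10z.png

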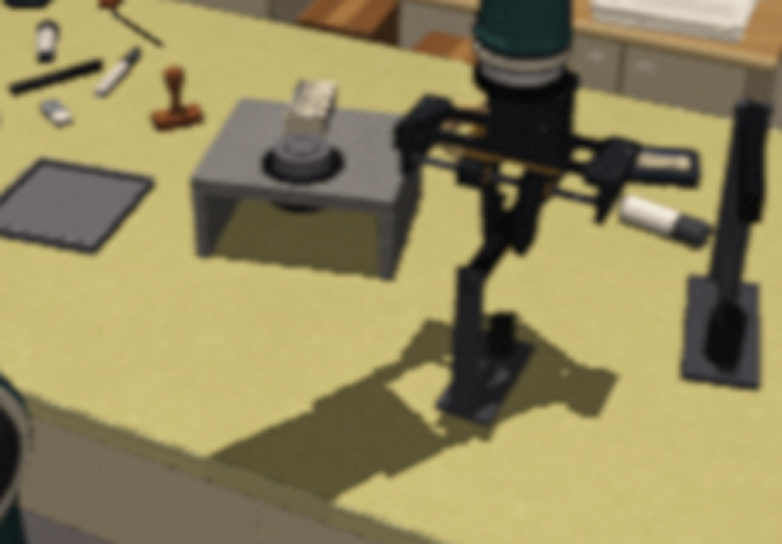

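View pics/w10.png

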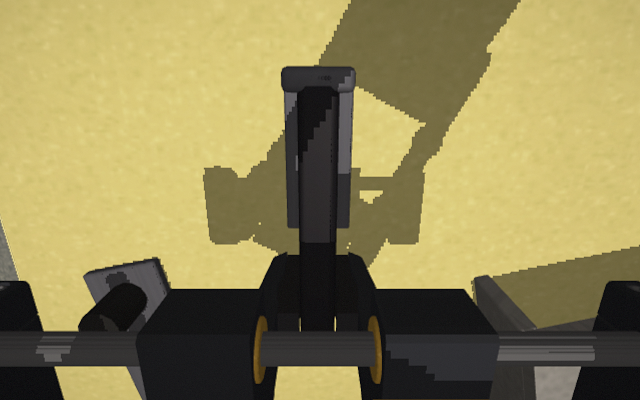

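The plug now stands proud of the ring (scene view, ~(305,150) zoomed) and the lifter is clear. I lower the lifter gently and read the force.

```bash
python3 -m inch '0.005 0 0 0.006 0 0 0;0.005 0 0 0.012 0 0 0;0.005 0 0 0.015 0 0 0;0.005 0 0 0.017 0 0 0;0.005 0 0 0.019 0 0 0;0.005 0 0 0.019 0 0 0'
```

```text
t: 12.35
tool_pos: [0.4605, -0.2196, 0.1262]
tcp_rot: [3.141, 0.0, -3.141]
force: [0.2, 0.7, 1.9]
opening: 0.0134
```

```bash
python3 -m inch '0.02 0 0 0 0 0 0;0.04 0 0 0 0 0 0;0.06 0 0 0 0 0 0;0.06 0 0 0 0 0 0;0.06 0 0 -0.02 0 0 0;0.06 0 0 -0.06 0 0 0;0.06 0 0 -0.1 0 0 0;0.06 0 0 -0.13 0 0 0' 20
python3 - <<'E'
from h import *
snap('wrist','w11.png')
go(.535,.02,.24,-2.898)
E
```

```text
t: 13.15
tool_pos: [0.461, -0.2199, 0.2587]
tcp_rot: [-3.141, 0.002, -3.141]
force: [-0.6, -0.7, -1.0]
opening: 0.0601
d [-0.0716  0.2413  0.0237] rv [-0.006   0.0089 -0.243 ] rows>= 5.1
```

View pics/w11.png

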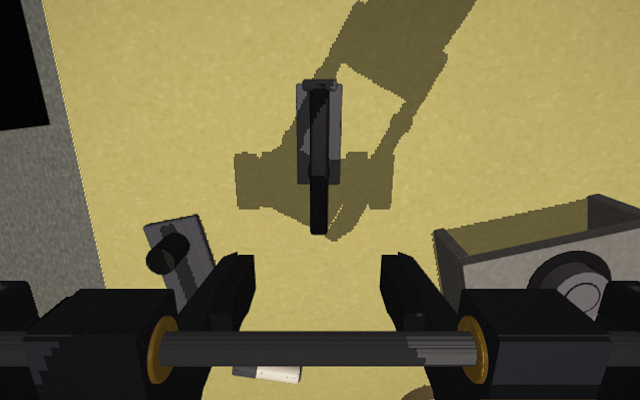

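```bash
python3 -m inch '0.088 -0.072 0.241 0.01 0 0 -0.243;0.088 -0.072 0.241 0.01 0 0 -0.243;0.088 -0.072 0.241 0.01 0 0 -0.243;0.088 -0.072 0.241 0.01 0 0 -0.243;0.088 -0.072 0.241 0.01 0 0 -0.243;0.088 -0.072 0.241 0.01 0 0 -0.243;0.088 -0.072 0.241 0.01 0 0 -0.243;0.088 -0.072 0.241 0.01 0 0 -0.243'
python3 - <<'E'
from h import *
s=snap('wrist','w12.png'); st=sensors.sense(); print(st['tool_pos'],st['tcp_rot'])
r=viewer.find_in('wrist','plug'); print(r)
E
```

```text
t: 14.0
tool_pos: [0.535, 0.019, 0.2534]
tcp_rot: [-3.134, 0.007, -2.898]
force: [0.5, -1.2, -0.0]
opening: 0.0879
[0.53492867 0.01859678 0.25345832] [-3.13426025  0.0074123  -2.89932783]
[{'rect': [297.0, 192.1, 59.6, 66.6], 'score': 0.98}]
```

View pics/w12.png

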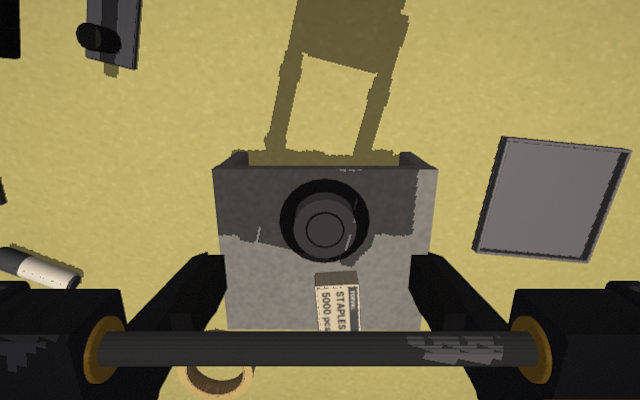

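Run:
```python
from h import *
np.set_printoptions(precision=4,suppress=True)
s=viewer.snapshot('wrist'); st=sensors.sense(); print(st['tool_pos'])
a=cv2.imread('pics/w12.png')[160:340,270:380]; cv2.imwrite('pics/w12z.png',cv2.convertScaleAbs(cv2.resize(a,None,fx=3.3,fy=3.3,interpolation=cv2.INTER_NEAREST),alpha=1.6))
for z in (.105,.111,.115):
  p=plane(s,325,229.5,z); q=plane(s,325+32,229.5,z); print(z,p,np.linalg.norm(p-q))
print('ring', proj(s,[[.5652,.0315,.096]]))
for px in [(315,284),(357,284)]: print(plane(s,*px,.121))
```

```text
[0.535  0.0183 0.2536]
0.105 [0.5714 0.0322 0.105 ] 0.028816122597230806
0.111 [0.569  0.0315 0.111 ] 0.028211978161913325
0.115 [0.5674 0.031  0.115 ] 0.027809215205034984
ring [[325.7873 219.4981]]
[0.6186 0.0347 0.121 ]
[0.6094 0.0713 0.121 ]
```

View pics/w12z.png

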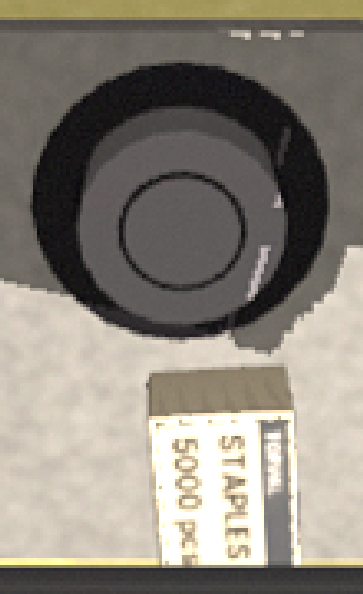

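Run:
```python
from h import *
go(.567,.0312,.1055,-2.898)
```

```text
d [-0.033   0.0059  0.1484] rv [-0.0072  0.0079 -0.0023] rows>= 3.0
```

```bash
python3 -m inch '0.088 -0.033 0.005 0 -0.007 0.008 0;0.088 -0.033 0.005 0.05 -0.007 0.008 0;0.088 -0.033 0.005 0.09 -0.007 0.008 0;0.088 -0.033 0.005 0.11 -0.007 0.008 0;0.088 -0.033 0.005 0.12 -0.007 0.008 0;0.088 -0.033 0.005 0.12 -0.007 0.008 0'
python3 - <<'E'
from h import *
go(.567,.0312,.1055,-2.898)
snap('wrist','w13.png')
E
```

```text
t: 14.75
tool_pos: [0.5659, 0.0294, 0.1325]
tcp_rot: [3.141, -0.003, -2.902]
force: [0.7, -1.0, 0.0]
opening: 0.0879
d [-0.0015  0.0015  0.027 ] rv [ 0.0004 -0.0029 -0.0039] rows>= 0.5
```

View pics/w13.png

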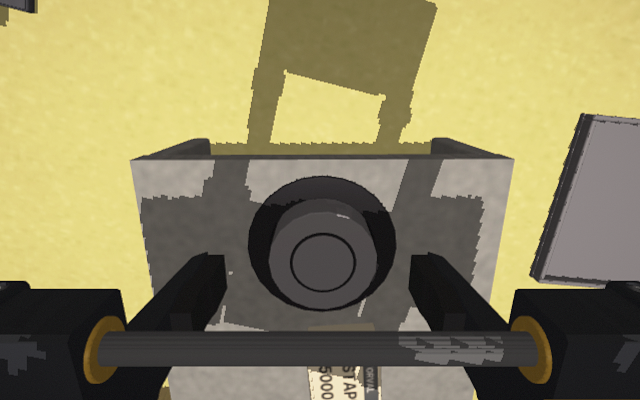

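```bash
python3 -m inch '0.088 -0.0015 0.0025 0.01 0 0 0;0.088 -0.0015 0.0025 0.018 0 0 0;0.088 -0.0015 0.0025 0.023 0 0 0;0.088 -0.0015 0.0025 0.026 0 0 0;0.088 -0.0015 0.0025 0.026 0 0 0'
python3 - <<'E'
from h import *
go(.567,.0312,.1055,-2.898)
snap('wrist','w14.png')
s=snap('scene','s14.png')
a=cv2.imread('pics/s14.png')[150:290,220:400]; cv2.imwrite('pics/s14z.png',cv2.resize(a,None,fx=4.2,fy=4.2,interpolation=cv2.INTER_CUBIC))
E
```

```text
t: 15.3
tool_pos: [0.5676, 0.0325, 0.1076]
tcp_rot: [-3.142, -0.001, -2.901]
force: [-0.8, 0.3, -0.4]
opening: 0.0882
d [ 0.0009 -0.0011  0.0021] rv [-0.0001 -0.001  -0.0034] rows>= 0.1
```

View pics/w14.png

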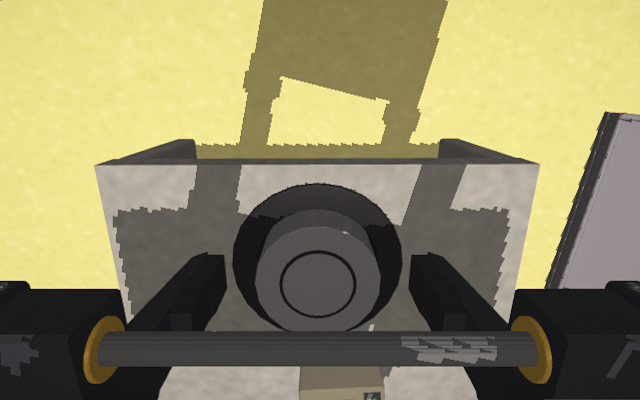

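View pics/s14z.png

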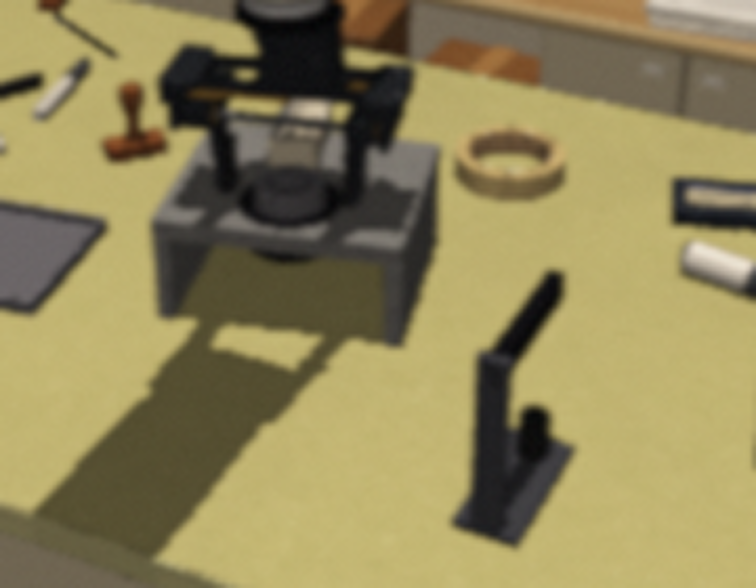

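```bash
python3 -m inch '0.085 0 0 0.0015 0 0 0;0.075 0 0 0.0015 0 0 0;0.065 0 0 0.0015 0 0 0;0.058 0 0 0.0015 0 0 0;0.05 0 0 0.0015 0 0 0;0.045 0 0 0.0015 0 0 0;0.045 0 0 0.0015 0 0 0;0.045 0 0 0.0015 0 0 0' 45
```

```text
t: 16.2
tool_pos: [0.5681, 0.0326, 0.1068]
tcp_rot: [-3.142, 0.0, -2.901]
force: [-0.0, 1.8, -0.1]
opening: 0.055
```

Gripped at 55 mm. Lift slowly.

```bash
python3 -m inch '0.045 0 0 -0.003 0 0 0;0.045 0 0 -0.006 0 0 0;0.045 0 0 -0.009 0 0 0;0.045 0 0 -0.012 0 0 0;0.045 0 0 -0.016 0 0 0;0.045 0 0 -0.022 0 0 0;0.045 0 0 -0.03 0 0 0;0.045 0 0 -0.04 0 0 0' 50
python3 - <<'E'
from h import *
snap('wrist','w15.png')
s=snap('scene','s15.png')
a=cv2.imread('pics/s15.png')[150:290,220:400]; cv2.imwrite('pics/s15z.png',cv2.resize(a,None,fx=4.2,fy=4.2,interpolation=cv2.INTER_CUBIC))
E
```

```text
t: 17.0
tool_pos: [0.568, 0.0326, 0.1478]
tcp_rot: [-3.141, 0.0, -2.901]
force: [-0.2, -0.6, -0.6]
opening: 0.0551
```

View pics/s15z.png

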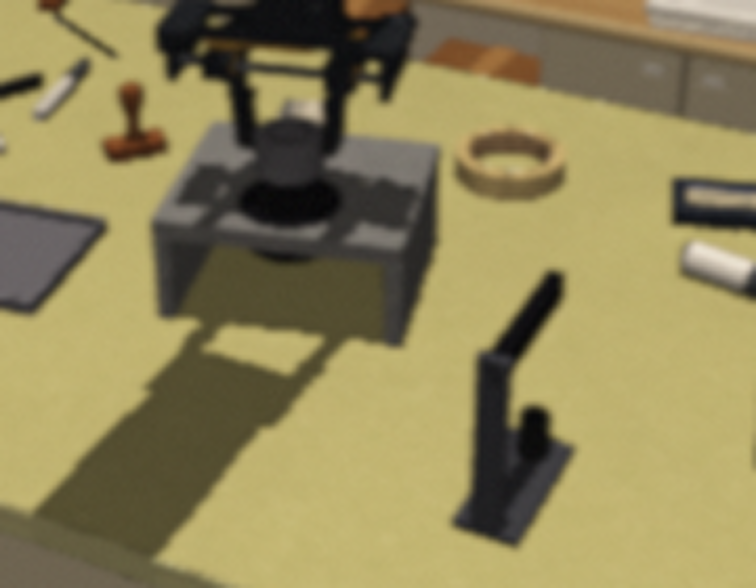

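View pics/w15.png

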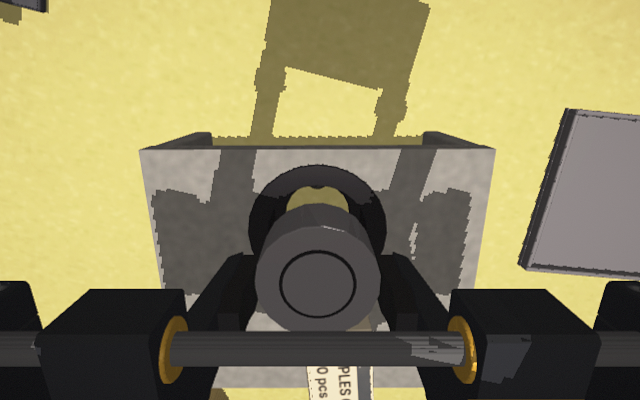

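```bash
python3 -m inch '0.045 0 0 -0.02 0 0 0;0.045 0 0 -0.04 0 0 0;0.045 0 0 -0.05 0 0 0'
python3 - <<'E'
from h import *
go(.511,.285,.195,-2.898)
E
```

```text
t: 17.4
tool_pos: [0.5704, 0.0327, 0.2015]
tcp_rot: [-3.14, 0.007, -2.901]
force: [0.4, 0.9, -2.1]
opening: 0.0547
d [-0.0023  0.2592  0.0061] rv [-0.0017  0.0068 -0.0034] rows>= 5.2
```

```bash
python3 -m inch '0.045 -0.002 0.02 0 0 0.007 0;0.045 -0.002 0.06 0 0 0.007 0;0.045 -0.002 0.1 0 0 0.007 0;0.045 -0.002 0.14 0 0 0.007 0;0.045 -0.002 0.18 0 0 0.007 0;0.045 -0.002 0.22 0 0 0.007 0;0.045 -0.002 0.25 0 0 0.007 0;0.045 -0.002 0.259 0 0 0.007 0'
python3 - <<'E'
from h import *
np.set_printoptions(precision=4,suppress=True)
s=snap('wrist','w16.png')
s=snap('top','t16.png'); r=viewer.find_in('top','tray_in'); print(r[:2])
a=cv2.imread('pics/t16.png')[110:300,150:420]; cv2.imwrite('pics/t16z.png',cv2.resize(a,None,fx=2.9,fy=2.9,interpolation=cv2.INTER_CUBIC))
go(.511,.285,.06,-2.898)
E
```

```text
t: 18.2
tool_pos: [0.5096, 0.2873, 0.2007]
tcp_rot: [-3.141, -0.001, -2.898]
force: [0.8, -1.0, -1.0]
opening: 0.0551
[{'rect': [178.8, 200.5, 52.8, 54.9], 'score': 0.79}, {'rect': [249.5, 154.2, 84.5, 78.5], 'score': 0.71}]
d [-0.0007  0.0007  0.1407] rv [-0.0025 -0.0008 -0.0021] rows>= 2.8
```

View pics/w16.png

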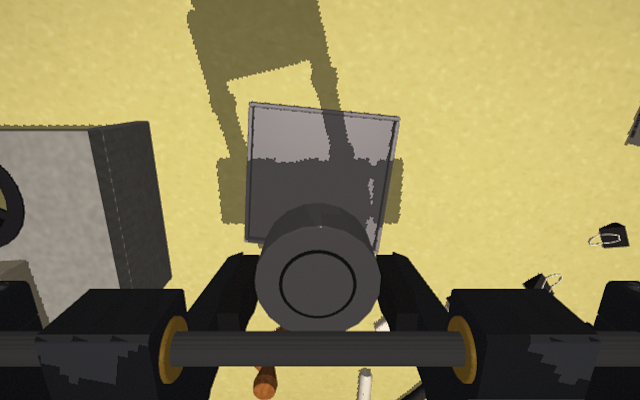

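View pics/t16z.png

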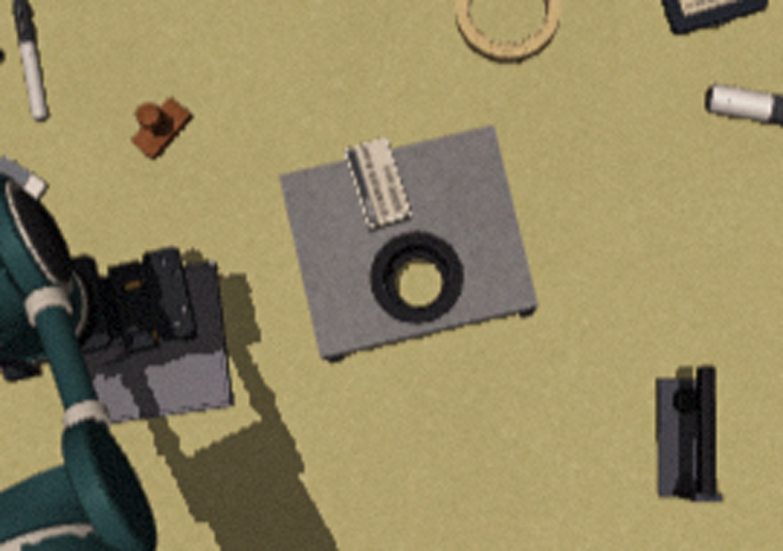

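Run:
```python
from h import *
np.set_printoptions(precision=4,suppress=True)
s=viewer.snapshot('wrist')
a=plane(s,249,102,.014)[:2];b=plane(s,399,118,.014)[:2];c=plane(s,247,241,.014)[:2];print(a,b,c,np.linalg.norm(a-b))
d=b-a; n=np.array([d[1],-d[0]])/np.linalg.norm(d); n*=np.sign(n[0]); print('centre',(a+b)/2+.07*n)
```

```text
[0.4561 0.2056] [0.437  0.3421] [0.5921 0.2282] 0.13777710298367596
centre [0.5158 0.2836]
```

Tray centre ≈ (0.513, 0.284). Descend.

```bash
python3 -m inch '0.045 -0.003 0 0.03 0 0 0;0.045 -0.003 0 0.07 0 0 0;0.045 -0.003 0 0.11 0 0 0;0.045 -0.003 0 0.14 0 0 0;0.045 -0.003 0 0.152 0 0 0;0.045 -0.003 0 0.158 0 0 0;0.045 -0.003 0 0.158 0 0 0'
python3 - <<'E'
from h import *
go(.513,.284,.034,-2.898)
s=snap('scene','s17.png')
a=cv2.imread('pics/s17.png')[150:290,150:330]; cv2.imwrite('pics/s17z.png',cv2.resize(a,None,fx=4.2,fy=4.2,interpolation=cv2.INTER_CUBIC))
E
```

```text
t: 19.1
tool_pos: [0.5143, 0.2836, 0.043]
tcp_rot: [-3.139, -0.001, -2.902]
force: [-0.5, -0.2, -1.8]
opening: 0.0548
d [0.0012 0.0007 0.009 ] rv [-0.0026 -0.0005 -0.0043] rows>= 0.2
```

View pics/s17z.png

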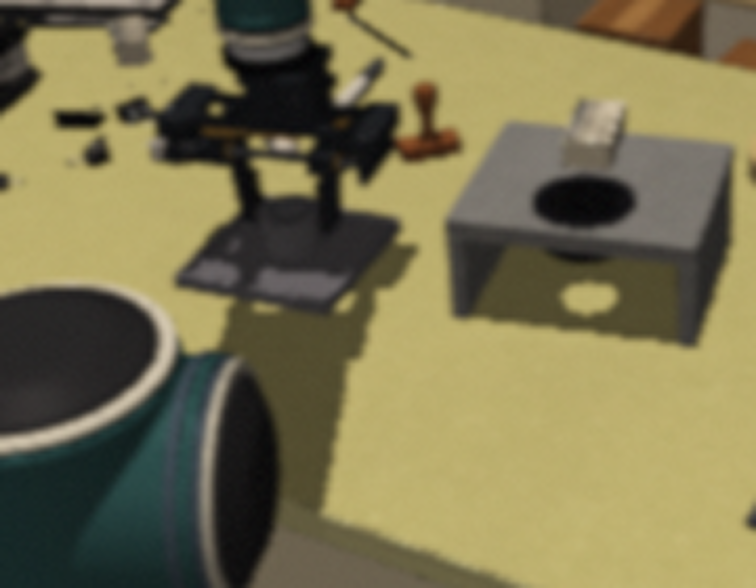

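```bash
python3 -m inch '0.045 0 0 0.003 0 0 0;0.045 0 0 0.006 0 0 0;0.045 0 0 0.008 0 0 0;0.045 0 0 0.009 0 0 0;0.045 0 0 0.009 0 0 0'
```

```text
t: 19.65
tool_pos: [0.5147, 0.2842, 0.0349]
tcp_rot: [-3.139, 0.001, -2.902]
force: [-0.0, 0.1, -0.7]
opening: 0.0554
```

```bash
python3 -m inch '0.045 0 0 0.001 0 0 0;0.045 0 0 0.002 0 0 0;0.045 0 0 0.003 0 0 0;0.045 0 0 0.003 0 0 0'
```

```text
t: 20.05
tool_pos: [0.5146, 0.2841, 0.0317]
tcp_rot: [-3.139, 0.001, -2.902]
force: [0.4, 0.2, -0.9]
opening: 0.0547
```

```bash
python3 -m inch '0.045 0 0 0.001 0 0 0;0.045 0 0 0.0015 0 0 0;0.045 0 0 0.002 0 0 0;0.045 0 0 0.002 0 0 0'
```

```text
t: 20.45
tool_pos: [0.5146, 0.2841, 0.03]
tcp_rot: [-3.139, 0.0, -2.902]
force: [-1.2, -1.7, 2.9]
opening: 0.0551
```

```bash
python3 -m inch '0.058 0 0 0 0 0 0;0.064 0 0 0 0 0 0;0.072 0 0 0 0 0 0;0.076 0 0 0 0 0 0;0.076 0 0 -0.02 0 0 0;0.076 0 0 -0.06 0 0 0;0.076 0 0 -0.11 0 0 0;0.076 0 0 -0.16 0 0 0'
python3 - <<'E'
from h import *
snap('wrist','w18.png')
s=snap('scene','s18.png'); s=snap('top','t18.png')
a=cv2.imread('pics/s18.png')[140:310,150:450]; cv2.imwrite('pics/s18z.png',cv2.resize(a,None,fx=2.66,fy=2.66,interpolation=cv2.INTER_CUBIC))
E
```

```text
t: 21.25
tool_pos: [0.5137, 0.2841, 0.1909]
tcp_rot: [-3.139, -0.001, -2.902]
force: [1.0, -0.1, 0.1]
opening: 0.076
```

View pics/w18.png

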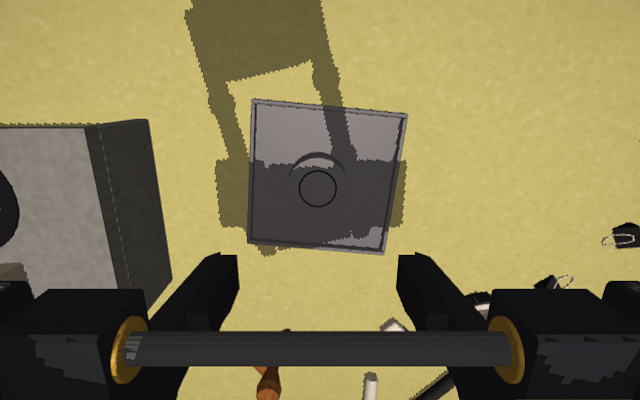

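View pics/s18z.png

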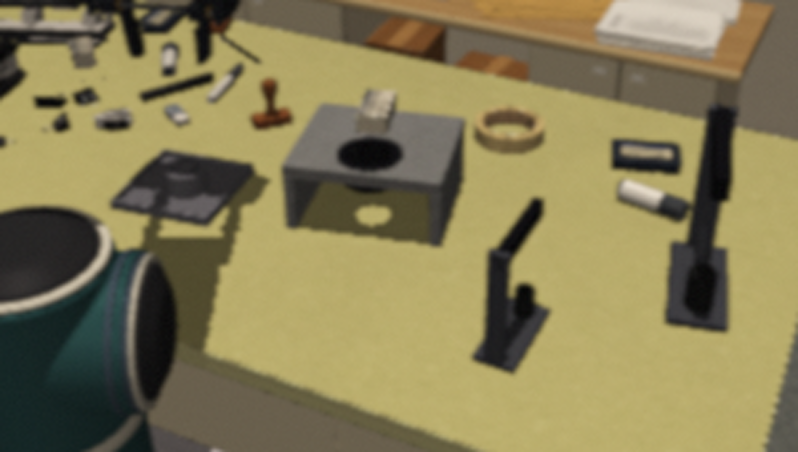

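The wrist view shows the plug upright and centred in the tray, with its ring mark at about (318,188). In the scene view the lifter stands upright and clear of the riser, and the staple box, stamp and glue stick are where they were.

```bash
python3 -c "
from station import manip; print(manip.finish_job())"
```

```text
the job is handed in; nothing more can be done
None
```

The plug is out of the riser and standing right way up near the centre of the tray. The job is handed in at about 21 s of the 72 s allowed, with no verdict reported.

- **Lifter:** I used the smaller of the two look-alikes. Its foot measured about 110 mm long, which fits the given 112 mm.
- **Pushing the plug up:** The plug rose about 17 mm and stood about 15 mm proud of its ring, still held. The push took roughly 10 N.
- **Lifter put down:** I stood it upright at about (0.46, -0.22), clear of the riser. The contact force was about 2 N when it touched down.
- **Plug moved to the tray:** I gripped it from above, lifted it straight out and lowered it until it touched with about 3 N. I then let go and drew the gripper up clear of it.

**Last checks:** In the final pictures the grommet hole is open, the plug is upright in the tray, the lifter is upright, and the staple box, stamp and glue stick look unmoved. The bystanders were judged by eye only, not re-measured. Position estimates from the different views agreed to within a few millimetres, and no check failed.

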